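# Fit the rotor to a bench centrifuge and shut the lid

## Task

Put the loose rotor onto the drive spindle of the open centrifuge: lower it over the spindle without letting it drop, rock it round to and fro until the splines mesh and it goes fully home, then let go and shut the lid completely. Do not disturb the tube rack, the wash bottle or the slide tray.

Things in the scene. Friction and masses are not known exactly. Their poses are not given: they have to be found in the camera images.
- rotor_knob (a point): Loose aluminium centrifuge rotor: a dished wheel 124 mm across, 45 mm high, with 12 tube holes, 0.5-0.75 kg, upright on the bench. Its grip is the round black knob on top: 38 mm across, 33 mm high, its top 85 mm above the rotor's underside, on a 24 mm neck above a 50 mm hub (hub top 46 mm up). This point: on the axis at mid knob, 68 mm above the underside; z up the axis.
- rotor_bore (a point): Centre of the rotor's underside, at the mouth of its blind splined bore, 36 mm deep: 6 straight inward teeth 5 mm wide, from the mouth to 34 mm up, at 30, 90, 150 ... degrees from this frame's x; 25 mm across inside the teeth, 38 mm across the grooves. z up the axis, into the bore.
- seat (a point): Centre of the flat drive plate (50 mm across) in the centrifuge's bowl, 60 mm above the bench. The rotor's underside rests on it when fully home (rotor_knob then 68 mm above this point). z up the spindle axis, x towards the lid's hinge, y along the hinge. The frame does not turn with the spindle.
- spindle_top (a point): Top of the steel spindle, 34 mm above seat, same axes. 6 straight teeth 6 mm wide, 34 mm across, flat tops 16 mm above seat; above them a pilot nose 22 mm across up to 20 mm, tapering to 10 mm at 34 mm, that centres the rotor. Out of mesh the rotor rests on the tooth tops, 16 mm high; turning play in mesh about 4 deg each way. It stands at any angle, not given; it turns only above 0.3 N m.
- centrifuge: Fixed grey bench centrifuge; origin on the bench under the spindle axis, x to the hinge, z up. Round bowl 156 mm across, its mouth in the flat deck 150 mm above the bench, floor 35 mm above the bench. From the axis the deck reaches 150 mm to the hinge side, 90 mm to the front (then 50 mm of lower sloping panel), 115 mm to each side.
- hinge (a point): Middle of the lid's hinge axis on the centrifuge, 113 mm from the spindle axis, 152 mm above the bench. Same axes as seat: y is the hinge line, x points away from the bowl, z up.
- lid_edge (a point): On the lid: middle of its free edge on its outer face, 195 mm from the hinge line. The lid is a flat panel 195 mm long, 210 mm wide along the hinge; its outer face lies 22 mm from its inner plane, which passes through the hinge line; a 9 mm lip at mid edge. Open, it stands nearly upright beside the bowl, on the hinge side.
- lid (a joint): Lid angle in rad: 0 shut flat on the deck, 1.57 upright; starts open at 1.38 to 1.55, stop at 1.75. The hinge is stiff (0.45 N m): the lid stays where it is left and must be pushed all the way, from behind and then down. It cannot shut on a rotor that is not fully home.
- rack_mid (a point): Bystander: white microtube rack with some tubes, 90 x 200 x 38 mm (tubes to 47 mm), long along its y; point at its middle, 20 mm up.
- bottle_mid (a point): Bystander: white wash bottle 70 mm across, about 185 mm high with its bent spout; point on its axis, 75 mm up.
- tray_mid (a point): Bystander: open black tray of glass microscope slides, 150 x 200 x 28 mm, long along its y; point at its middle, 14 mm up.

How it is judged:
By the outcome, as a careful person would: the job done as asked, in the order asked, and still so for the second after the job is handed in, with the robot touching nothing.
It also fails if it takes over 67 s, if anything falls off the work surface, if the arm or the gripper's body presses on something with over 40 N, if the wrist force passes 120 N, or if a joint passes its speed limit or range.

## Robot

A 7-joint arm with a two-finger parallel gripper is mounted at the origin on the work surface. World frame = base frame: x ahead of the robot, y to its left, z up, the work surface at z = 0. Lengths are in m, angles in rad, forces in N, time in s.
With the tool pointing down it reaches from about 0.425 to 0.875 m from the base axis. Payload 4.7 kg.
Tool frame: the origin (TCP) lies between the finger pads; the fingertips stand 19 mm ahead of it and the grasp point (between the pads) is the TCP (arm.nose_length is the distance from the TCP to the fingertips, in m); z points along the fingers, y is the direction in which the jaws open and shut (so a half turn about z gives the same grasp; the last joint's range is limited). The gripper opens to 87 mm and grips with 3 to 60 N. Pads are 19 mm wide; open, the fingers measure 117 mm over their backs; the gripper's body (75 mm by 190 mm) begins 51 mm behind the grasp point.
Start: joints at [-1.335, 0.321, -0.07, 1.45, 0.023, 1.371, -0.057], TCP at [0.143, 0.634, 0.242] pointing down, gripper open.
Joint ranges: [-2.86, 2.86], [-0.3, 2.09], [-1.38, 1.24], [0.06, 2.45], [-1.56, 4.7], [0.09, 2.05], [-2.69, 2.69]. Speed limits (rad/s): [2.57, 2.57, 3.14, 3.14, 3.14, 3.14, 3.14].

## Interface

Orientations are given as a rotation vector (axis times angle).
In Python, from station import arm, eyes gives the robot as it stands. The module is installed in compiled form; this text tells all that it offers. Calls block until the motion is done:
- arm.goto(position, orientation): joint-space move of the TCP to a pose.
- arm.move_straight(position, frame=None, max_speed=0.15, guard=None): straight line of the TCP; frame=None keeps the orientation; max_speed is the mean speed in m/s. With guard (N) it stops when the force on the tool has changed by that much, and returns True; else False.
- arm.set_joints(angles): joint-space move.
- arm.grip(opening, grasp_force=None): opening from 0.0 (shut) to 1.0 (fully open); grasp_force is the grip in N (None keeps the last); returns when the fingers have stopped.
- arm.dwell(seconds).
- arm.inverse_kinematics(position, orientation): joint angles nearest the present ones, or None.
- arm.sense(): the state.
- eyes.grab_frame(name): name is "side" or "top"; returns the picture (420x560x3 uint8, red, green, blue); there is no depth.
- eyes.camera_model(name): a dict with "fx", "fy", "cx", "cy" (pixels), "R" (3x3) and "t" (3): a world point X has camera coordinates R X + t. Camera axes: x right, y down, z forward; pixel columns grow to the right and rows downward; lengths in m; the calibration is good to about 2 mm. A picture is of the moment at which its call begins. camera_model takes no time and is no camera call.
A pose or a line that the arm cannot do raises arm.IKError and nothing moves.
- arm.hand_in(): hands the job in, once; it reports no verdict.
The state is a dict: "clock": time; "joint_pos": joint angles; "qvel": joint speeds; "joint_torque": joint torques, N m; "tcp_pos": TCP position; "tool_rot": TCP orientation; "contact_force": force on the tool from outside, world axes, zero at the start; "torque": the same for the moment, N m; "finger_gap": opening from 0.0 (shut) to 1.0 (fully open).
Only numpy, scipy, OpenCV 4.12 (cv2) and the standard library are available. Lean on these libraries where they do the work, as an engineer would, in place of code of your own. Each camera call takes 0.05 s, during which the arm holds its last target.

## Working session

There is one attempt and no reset: what is moved stays moved. The work goes in short steps, each a Python script; the robot and the scene stay as the last script left them, time stands still between calls to the robot, and variables do not carry over. Pictures are saved under pics/ and viewed, and the job is handed in when it is done.

```bash
mkdir -p pics; python3 - <<'E'
from station import arm, eyes
import cv2,numpy as np
for n in("side","top"):
    f=eyes.grab_frame(n); cv2.imwrite(f"pics/{n}0.png",f[:,:,::-1])
    m=eyes.camera_model(n); print(n,{k:np.round(v,3).tolist() for k,v in m.items()}, "campos",np.round(-np.array(m["R"]).T@m["t"],3))
s=arm.sense(); print({k:np.round(v,3).tolist() for k,v in s.items()})
E
```

```text
side {'fx': 490.1, 'fy': 490.1, 'cx': 280.38, 'cy': 209.408, 'R': [[0.944, 0.329, 0.023], [0.221, -0.579, -0.785], [-0.245, 0.746, -0.619]], 't': [-0.587, -0.013, 1.467]} campos [ 0.917 -0.909  0.911]
top {'fx': 542.378, 'fy': 542.378, 'cx': 283.179, 'cy': 214.387, 'R': [[-0.026, -0.999, 0.02], [-0.983, 0.021, -0.184], [0.183, -0.024, -0.983]], 't': [0.026, 0.621, 1.652]} campos [0.308 0.053 1.737]
{'clock': 0.1, 'joint_pos': [-1.335, 0.322, -0.07, 1.452, 0.023, 1.371, -0.057], 'qvel': [0.002, -0.002, -0.0, -0.004, 0.001, 0.0, 0.0], 'joint_torque': [-0.0, -49.257, -0.406, -31.34, -0.064, 0.039, 0.0], 'tcp_pos': [0.143, 0.634, 0.241], 'tool_rot': [-0.348, -3.122, 0.003], 'contact_force': [-0.651, -0.491, -0.562], 'torque': [0.004, 0.043, -0.013], 'finger_gap': 1.002}
```

View pics/side0.png

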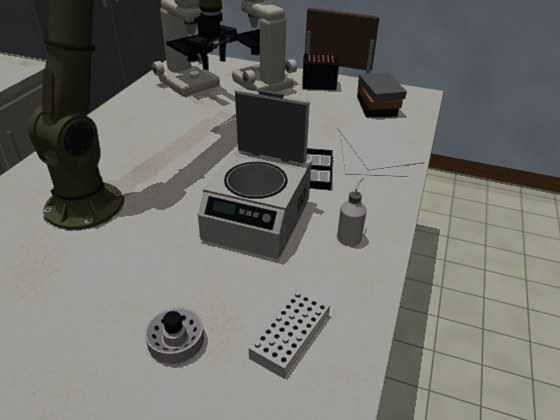

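View pics/top0.png

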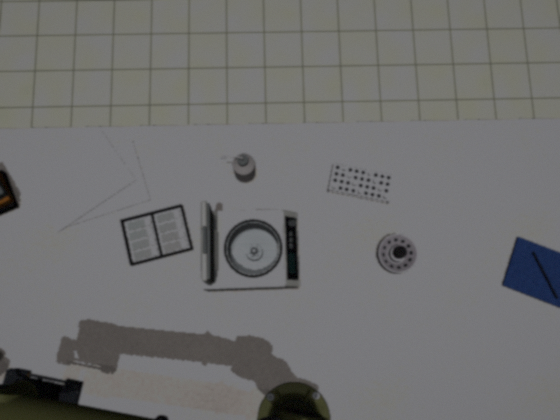

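```bash
python3 - <<'E'
import cv2
t=cv2.imread("pics/top0.png"); s=cv2.imread("pics/side0.png")
def z(im,x,y,w,h,k,n):
    c=cv2.resize(im[y:y+h,x:x+w],None,fx=k,fy=k,interpolation=cv2.INTER_CUBIC); c=cv2.convertScaleAbs(c,alpha=1.5); cv2.imwrite(n,c)
z(t,195,195,110,100,7,"pics/z1.png")
z(t,365,220,65,65,9,"pics/z2.png")
z(s,135,295,80,75,8,"pics/z3.png")
z(s,190,85,130,170,3.5,"pics/z4.png")
E
```

```text
(no output)
```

View pics/z1.png

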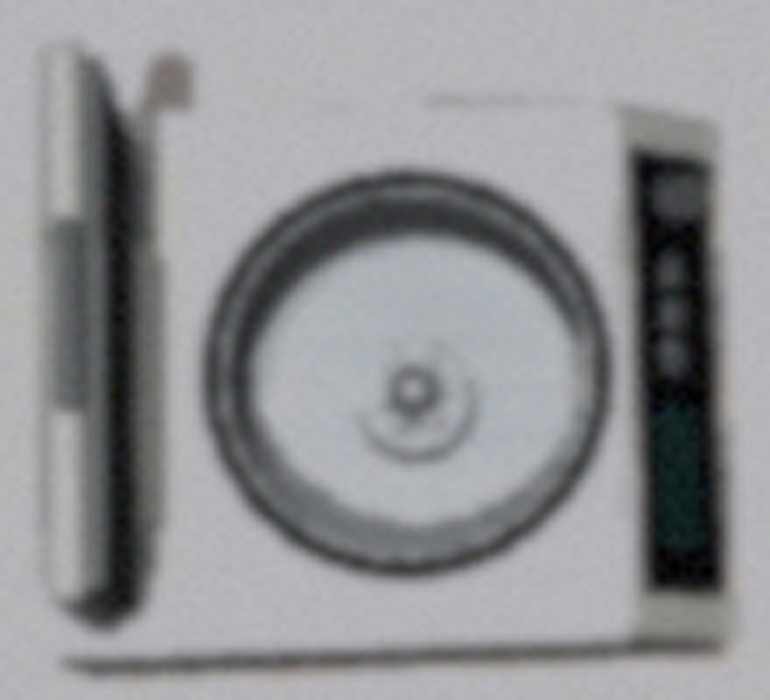

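View pics/z2.png

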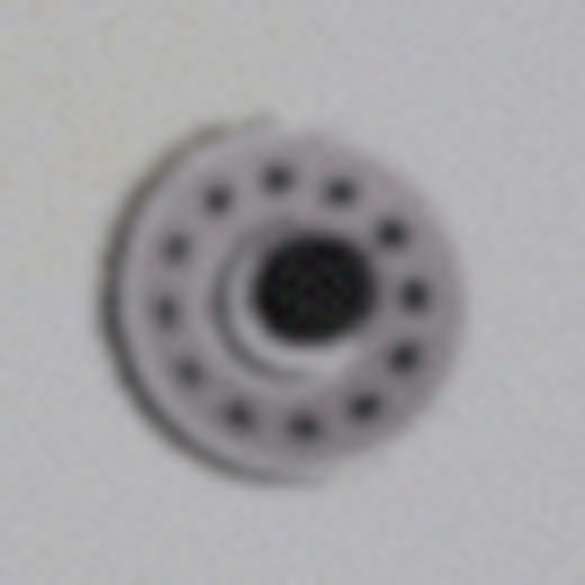

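View pics/z3.png

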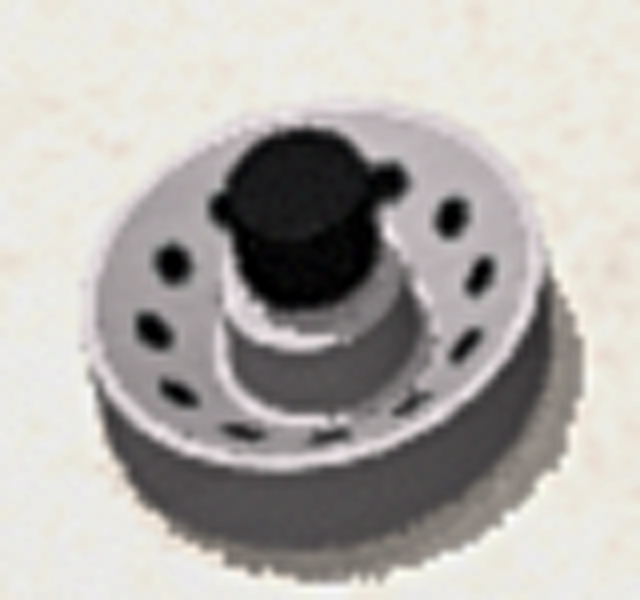

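View pics/z4.png

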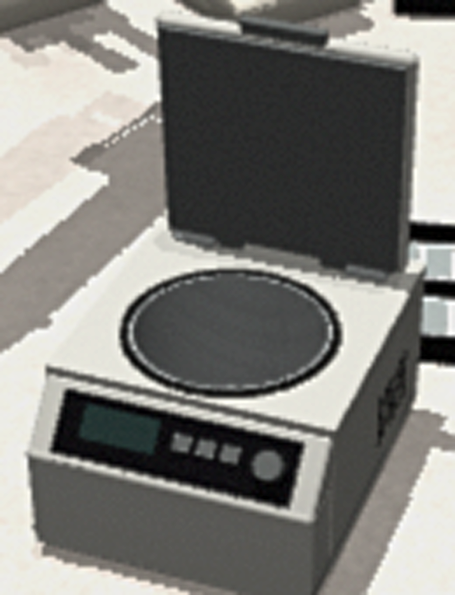

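```bash
cat > h.py <<'E'
from station import arm, eyes
import cv2,numpy as np
from scipy.spatial.transform import Rotation as Ro
def atz(n,u,v,z):
    m=eyes.camera_model(n);R=np.array(m["R"]);c=-R.T@np.array(m["t"])
    d=R.T@np.array([(u-m["cx"])/m["fx"],(v-m["cy"])/m["fy"],1]);return c+d*(z-c[2])/d[2]
def proj(n,P):
    m=eyes.camera_model(n);K=np.array([[m["fx"],0,m["cx"]],[0,m["fy"],m["cy"]],[0,0,1.]])
    return cv2.projectPoints(np.asarray(P,float).reshape(-1,3),cv2.Rodrigues(np.array(m["R"],float))[0],np.array(m["t"],float),K,None)[0].reshape(-1,2)
def circ(c,r,z):
    a=np.linspace(0,2*np.pi,90);return np.c_[c[0]+r*np.cos(a),c[1]+r*np.sin(a),0*a+z]
def snap(n,name,box=None,k=1,curves=(),gain=1.5):
    f=eyes.grab_frame(n) if isinstance(n,str) else None
    cv2.imwrite(f"pics/raw_{name}.png",f[:,:,::-1]); draw(n,f[:,:,::-1],name,box,k,curves,gain)
def draw(n,im,name,box,k,curves=(),gain=1.5):
    x,y,w,h=box or (0,0,560,420)
    c=cv2.convertScaleAbs(cv2.resize(np.ascontiguousarray(im[y:y+h,x:x+w]),None,fx=k,fy=k,interpolation=cv2.INTER_CUBIC),alpha=gain)
    cols=[(0,0,255),(0,255,0),(255,0,0),(0,255,255)]
    for i,P in enumerate(curves):
        q=((proj(n,P)-[x,y]+.5)*k-.5)
        cv2.polylines(c,[np.round(q).astype(int)],False,cols[i%4],1)
    cv2.imwrite(f"pics/{name}.png",c)
E
python3 - <<'E'
from h import *
print("bowl top",atz("top",252.6,247.9,.15),"spindle",atz("top",253.6,250.0,.094),"bowl side",atz("side",255.6,179.5,.15))
print("knob top",atz("top",399.5,251.5,.083),"side",atz("side",171.8,317.4,.085),"rim side",atz("side",174.6,330.1,.045))
# deck corners via top z1 : right deck edge (618,105)-(640,645) front, z .15
g=lambda x,y:(195+(x+.5)/7-.5,195+(y+.5)/7-.5)
for p in[(618,105),(638,642)]: print(atz("top",*g(*p),.15))
s=lambda x,y:(190+(x+.5)/3.5-.5,85+(y+.5)/3.5-.5)
for p in[(47,368),(330,433)]: print("side front edge",atz("side",*s(*p),.15))
# lid top edge corners: side
for p in[(158,20),(415,57)]: print("lid top in side @z.345",atz("side",*s(*p),.345))
for p in[(42,50),(47,595),(85,50),(85,610)]: print("lid top",atz("top",*g(*p),.345))
E
```

```text
bowl top [0.50606105 0.10645703 0.15      ] spindle [0.50654724 0.10539351 0.094     ] bowl side [0.50941815 0.10875265 0.15      ]
knob top [ 0.49285719 -0.34272169  0.083     ] side [ 0.49661568 -0.34303256  0.085     ] rim side [ 0.49895598 -0.34421911  0.045     ]
[0.61896343 0.01456156 0.15      ]
[0.39165361 0.01203279 0.15      ]
side front edge [0.39818473 0.01503377 0.15      ]
side front edge [0.62243978 0.01622569 0.15      ]
lid top in side @z.345 [0.40826473 0.21754563 0.345     ]
lid top in side @z.345 [0.61020187 0.23042846 0.345     ]
lid top [0.60637206 0.23400122 0.345     ]
lid top [0.40363237 0.23170132 0.345     ]
lid top [0.60603059 0.21798003 0.345     ]
lid top [0.39786862 0.21791169 0.345     ]
```

```bash
python3 - <<'E'
from h import *
t=cv2.imread("pics/top0.png"); s=cv2.imread("pics/side0.png")
C=[.5075,.1065]; K=[.495,-.343]
a=[circ(C,.078,.15),circ(C,.025,.06),circ(C,.005,.094)]
b=[circ(K,.019,.085),circ(K,.062,.045),circ(K,.062,0)]
draw("top",t,"o1",(195,195,110,100),5,a);draw("side",s,"o2",(190,140,130,80),5,a)
draw("top",t,"o3",(365,220,65,65),6,b);draw("side",s,"o4",(135,295,80,75),6,b)
A=[cv2.imread(f"pics/o{i}.png") for i in(1,2,3,4)]
W=np.zeros((600,800,3),np.uint8)
for im,(y,x) in zip(A,[(0,0),(0,400),(300,0),(300,400)]):
    im=cv2.resize(im,None,fx=min(1,400/im.shape[1],300/im.shape[0])**1,fy=min(1,400/im.shape[1],300/im.shape[0]),interpolation=cv2.INTER_AREA); W[y:y+im.shape[0],x:x+im.shape[1]]=im
cv2.imwrite("pics/o.png",W)
E
```

```text
(no output)
```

View pics/o.png

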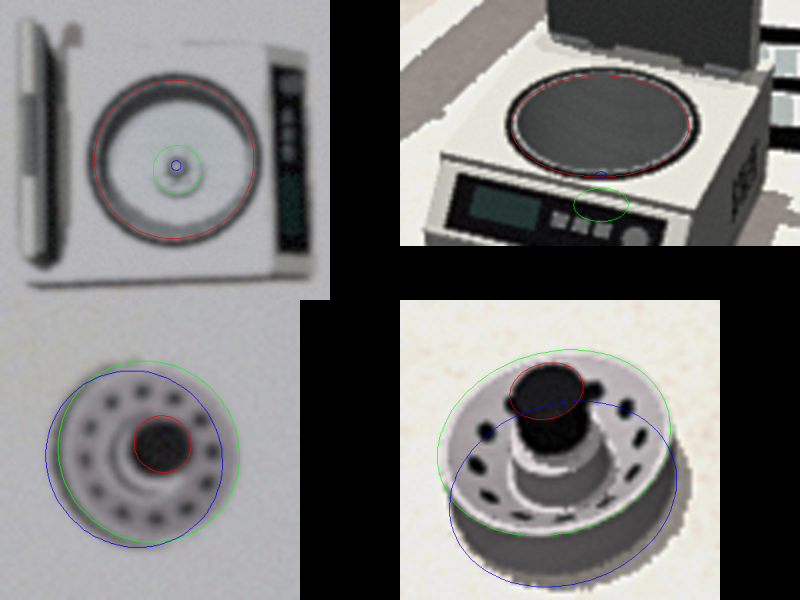

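View pics/o2.png

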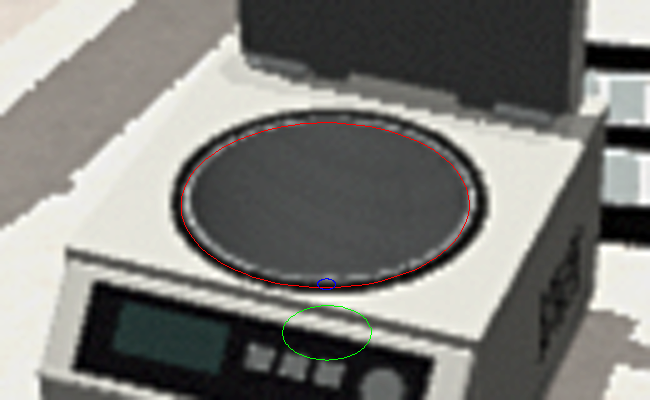

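```bash
cat >> h.py <<'E'
def down(psi):  # jaw (tool y) along (cos psi, sin psi)
    y=np.array([np.cos(psi),np.sin(psi),0]);z=np.array([0,0,-1.]);x=np.cross(y,z)
    return Ro.from_matrix(np.c_[x,y,z]).as_rotvec()
C=np.array([.5075,.1065]); K=np.array([.495,-.343])
def st(): 
    s=arm.sense(); print("t",round(s["clock"],2),"tcp",np.round(s["tcp_pos"],4),"F",np.round(s["contact_force"],1),"M",np.round(s["torque"],2),"gap",round(s["finger_gap"],3),"q",np.round(s["joint_pos"],2)); return s
E
python3 - <<'E'
from h import *
y=Ro.from_rotvec(arm.sense()["tool_rot"]).as_matrix()[:,1]; print("jaw now",y)
for P,z in((K,.0),(C,0)):
  for h in(.07,.13,.35,.45,.5):
    for ps in(0,90,180,270):
      q=arm.inverse_kinematics([*P,h],down(np.radians(ps))); print(P,h,ps,None if q is None else np.round(q,2))
E
```

```text
jaw now [ 0.21995781  0.97550785 -0.00172897]
[ 0.495 -0.343] 0.07 0 [-0.16  0.5   0.91  1.79 -0.44  1.07  0.91]
[ 0.495 -0.343] 0.07 90 [-0.04  0.44  0.75  1.78 -0.34  1.05  2.4 ]
[ 0.495 -0.343] 0.07 180 [-0.26  0.58  1.07  1.79 -0.57  1.11 -2.14]
[ 0.495 -0.343] 0.07 270 [-0.27  0.59  1.09  1.79 -0.58  1.12 -0.56]
[ 0.495 -0.343] 0.13 0 [-0.25  0.46  1.03  1.74 -0.42  1.18  0.9 ]
[ 0.495 -0.343] 0.13 90 [-0.22  0.44  0.98  1.74 -0.39  1.18  2.44]
[ 0.495 -0.343] 0.13 180 [-0.27  0.48  1.07  1.74 -0.45  1.19 -2.22]
[ 0.495 -0.343] 0.13 270 [-0.35  0.57  1.21  1.74 -0.56  1.23 -0.57]
[ 0.495 -0.343] 0.35 0 [ 0.19  0.2   0.45  1.41 -0.08  1.55  0.63]
[ 0.495 -0.343] 0.35 90 [-0.06  0.22  0.75  1.42 -0.15  1.56  2.26]
[ 0.495 -0.343] 0.35 180 [-0.28  0.29  1.06  1.43 -0.25  1.57 -2.37]
[ 0.495 -0.343] 0.35 270 [ 0.51  0.19  0.06  1.4  -0.01  1.55 -1.  ]
[ 0.495 -0.343] 0.45 0 [ 0.08  0.23  0.61  1.2  -0.13  1.75  0.66]
[ 0.495 -0.343] 0.45 90 [ 0.1   0.23  0.6   1.2  -0.13  1.75  2.23]
[ 0.495 -0.343] 0.45 180 [-0.21  0.31  1.06  1.21 -0.27  1.77 -2.37]
[ 0.495 -0.343] 0.45 270 [ 0.09
[... 850 characters left out ...]
5]
[0.5075 0.1065] 0.35 0 [-0.81 -0.01  0.55  1.61  0.    1.54 -0.26]
[0.5075 0.1065] 0.35 90 [-0.76 -0.01  0.5   1.61  0.    1.54  1.31]
[0.5075 0.1065] 0.35 180 None
[0.5075 0.1065] 0.35 270 [-0.8  -0.01  0.54  1.61  0.    1.54 -1.83]
[0.5075 0.1065] 0.45 0 [-0.83  0.01  0.58  1.4  -0.    1.73 -0.25]
[0.5075 0.1065] 0.45 90 [-0.77  0.01  0.52  1.4  -0.    1.73  1.32]
[0.5075 0.1065] 0.45 180 None
[0.5075 0.1065] 0.45 270 [-0.8   0.01  0.55  1.4  -0.    1.73 -1.82]
[0.5075 0.1065] 0.5 0 [-0.83  0.04  0.6   1.28 -0.02  1.83 -0.23]
[0.5075 0.1065] 0.5 90 [-0.78  0.04  0.55  1.28 -0.02  1.83  1.33]
[0.5075 0.1065] 0.5 180 None
[0.5075 0.1065] 0.5 270 [-0.8   0.04  0.57  1.28 -0.02  1.83 -1.81]
```

```bash
python3 - <<'E'
from h import *
s=st()
p=s["tcp_pos"]
arm.move_straight([p[0],p[1],.45],max_speed=.25); st()
# rotate q1 mostly: predicted joints for the hover with q3 as now
q=np.array(arm.sense()["joint_pos"])
a0=np.arctan2(p[1],p[0]); a1=np.arctan2(K[1],K[0]); r=np.hypot(p[0],p[1])
q[0]+= (a0-a1)   # q1 decreases to left
print(np.round(q,2)); arm.set_joints(q); st()
arm.goto([*K,.20],down(np.radians(-90))); st()
snap("top","h1"); snap("side","h2")
E
```

```text
t 0.1 tcp [0.1429 0.6336 0.2406] F [-0.7 -0.5 -0.6] M [ 0.    0.04 -0.01] gap 1.002 q [-1.33  0.32 -0.07  1.45  0.02  1.37 -0.06]
t 1.08 tcp [0.1429 0.6334 0.4484] F [-0.4  0.7 -0. ] M [ 0.03 -0.01 -0.06] gap 0.999 q [-1.35  0.32 -0.06  1.04  0.02  1.78 -0.05]
[ 0.61  0.32 -0.06  1.04  0.02  1.78 -0.05]
t 4.83 tcp [ 0.5342 -0.369   0.4484] F [-0.  -0.4  0.5] M [-0.11  0.09 -0.06] gap 1.003 q [ 0.61  0.32 -0.06  1.04  0.02  1.78 -0.05]
t 5.82 tcp [ 0.4962 -0.3434  0.2015] F [ 0.1 -0.3  0.5] M [-0.04  0.2  -0.05] gap 0.998 q [ 0.54  0.24  0.02  1.63 -0.01  1.27 -1.  ]
```

```bash
python3 - <<'E'
import cv2,numpy as np
a=cv2.imread("pics/raw_h1.png")[170:300,330:470]; b=cv2.imread("pics/raw_h2.png")[230:390,90:250]
a=cv2.resize(a,(400,371)); b=cv2.resize(b,(400,400))
W=np.zeros((400,800,3),np.uint8);W[:371,:400]=a;W[:,400:]=b
cv2.imwrite("pics/h.png",cv2.convertScaleAbs(W,alpha=1.6))
E
```

```text
(no output)
```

View pics/h.png

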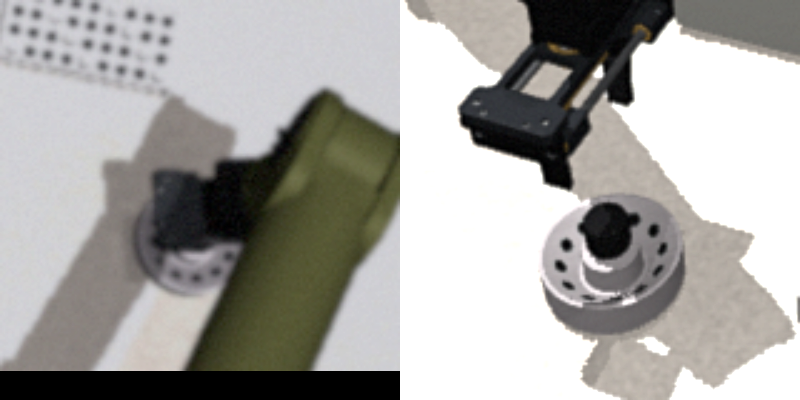

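```bash
python3 - <<'E'
from h import *
print(arm.move_straight([*K,.071],max_speed=.12,guard=12)); st()
arm.grip(0.0,5); s=st()
arm.grip(0.75); 
arm.goto([*K,.071],down(0)); st()
arm.grip(0.0,45); st()
arm.move_straight([*K,.12],max_speed=.1); st()
snap("side","g1",(90,230,160,160),4)
E
```

```text
False
t 7.14 tcp [ 0.4956 -0.3434  0.0719] F [0.5 0.1 0.5] M [-0.07  0.16  0.01] gap 0.998 q [ 0.55  0.36  0.02  1.76 -0.01  1.02 -1.  ]
t 8.01 tcp [ 0.495  -0.3422  0.0709] F [-1.8  2.2  1.8] M [0.55 0.3  0.02] gap 0.435 q [ 0.55  0.36  0.02  1.76 -0.01  1.02 -1.  ]
t 10.12 tcp [ 0.4949 -0.343   0.071 ] F [-0.4  0.9 -0.6] M [-0.09  0.06 -0.02] gap 0.749 q [ 0.75  0.37 -0.23  1.75  0.1   1.03  0.49]
t 10.73 tcp [ 0.4952 -0.343   0.071 ] F [ 0.5 -0.1 -1. ] M [-0.08 -0.09  0.02] gap 0.426 q [ 0.75  0.37 -0.23  1.75  0.1   1.03  0.49]
t 11.38 tcp [ 0.4944 -0.3427  0.1194] F [-0.4  0.2 -7. ] M [-0.08  0.09  0.02] gap 0.424 q [ 0.76  0.32 -0.23  1.71  0.08  1.12  0.5 ]
```

View pics/g1.png

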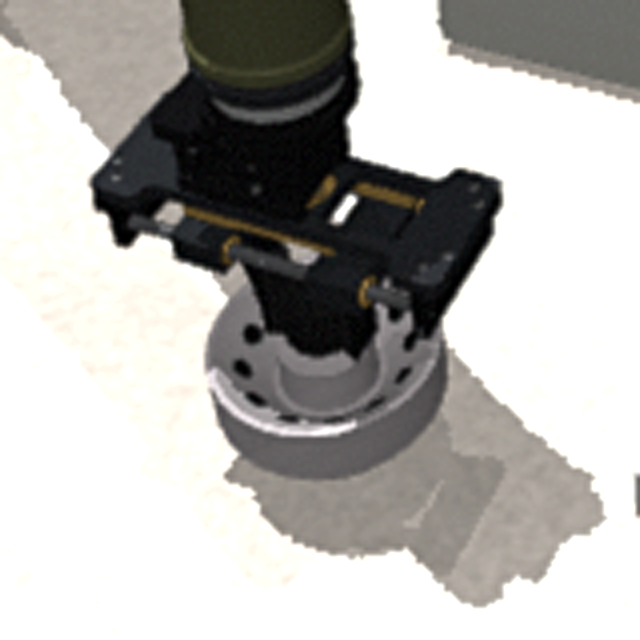

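```bash
python3 - <<'E'
from h import *
arm.move_straight([*K,.30],max_speed=.2)
arm.move_straight([.5075,.1065,.30],max_speed=.2); s=st()
p=s["tcp_pos"][:2]; z=.30-.071
c=[circ(p,.062,z+.045),circ(p,.062,z)]
snap("top","c1",(190,180,140,120),5,c); snap("side","c2",(190,80,140,120),5,c)
E
```

```text
t 14.88 tcp [0.5076 0.1055 0.2999] F [ 0.7 -0.4 -6.2] M [-0.1   0.03  0.03] gap 0.427 q [ 0.35  0.05 -0.62  1.66  0.03  1.44 -0.28]
```

View pics/c1.png

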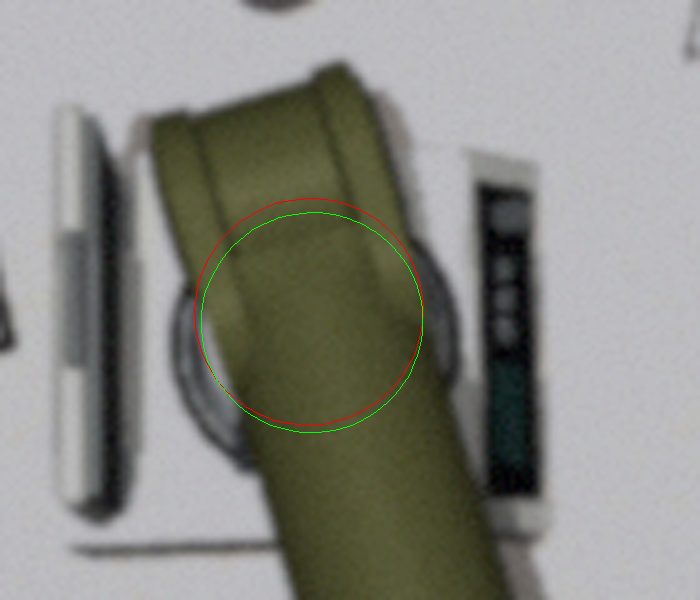

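View pics/c2.png

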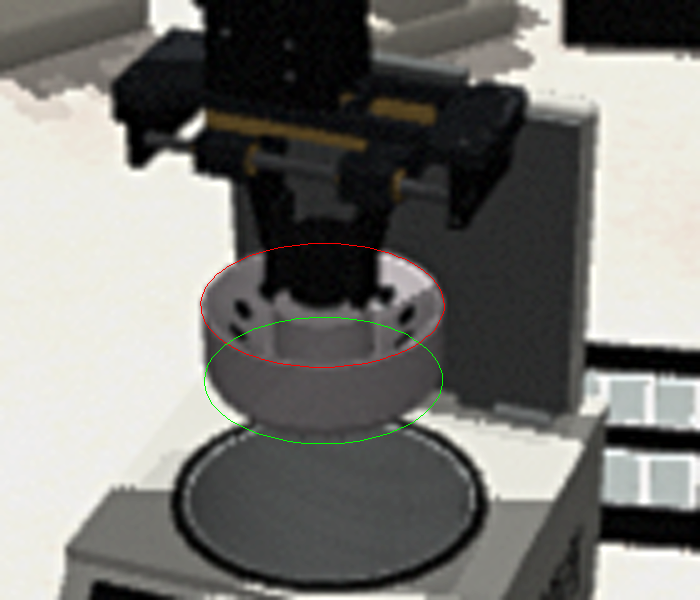

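```bash
python3 - <<'E'
from h import *
im=cv2.imread("pics/raw_c2.png"); p=[.5076,.1055]; z=.229
for n,(dx,dy) in {"a":(0,0),"b":(.001,.004)}.items():
    q=[p[0]+dx,p[1]+dy]
    draw("side",im,"c2"+n,(222,120,64,56),12,[circ(q,.062,z+.045),circ(q,.062,z)],1.8)
E
```

```text
(no output)
```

View pics/c2a.png

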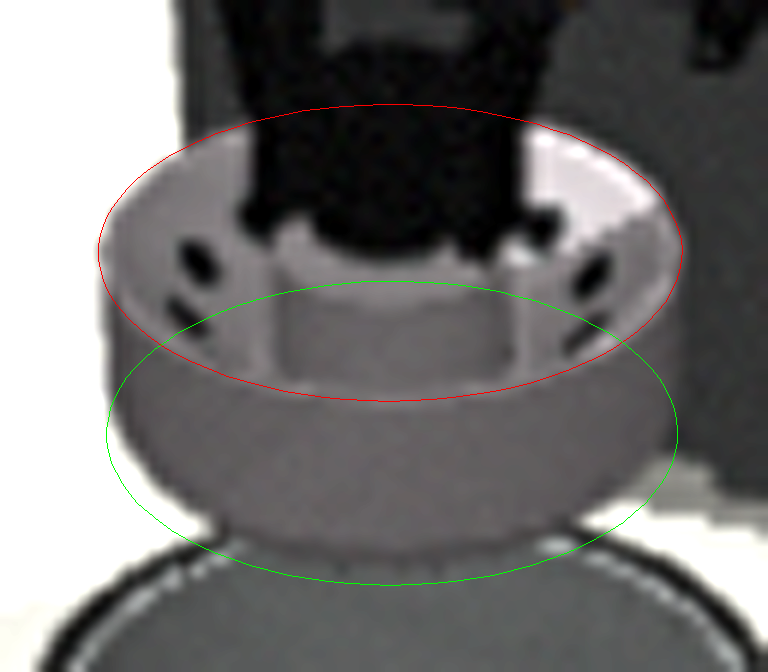

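View pics/c2b.png

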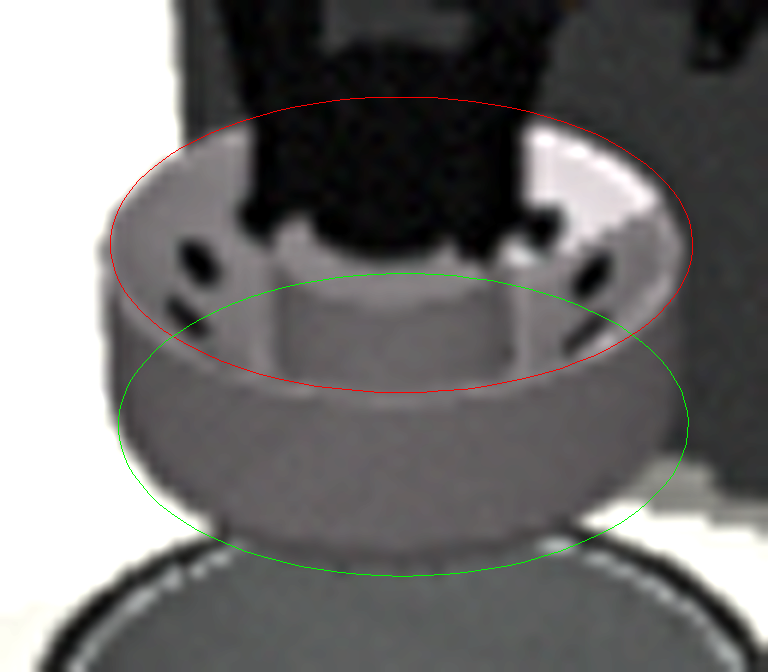

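```bash
python3 - <<'E'
from h import *
im=cv2.imread("pics/side0.png")
q=[.509,.1085]
draw("side",im,"b1",(220,155,72,50),11,[circ(q,.078,.15),circ(q,.086,.15)],1.8)
E
```

```text
(no output)
```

View pics/b1.png

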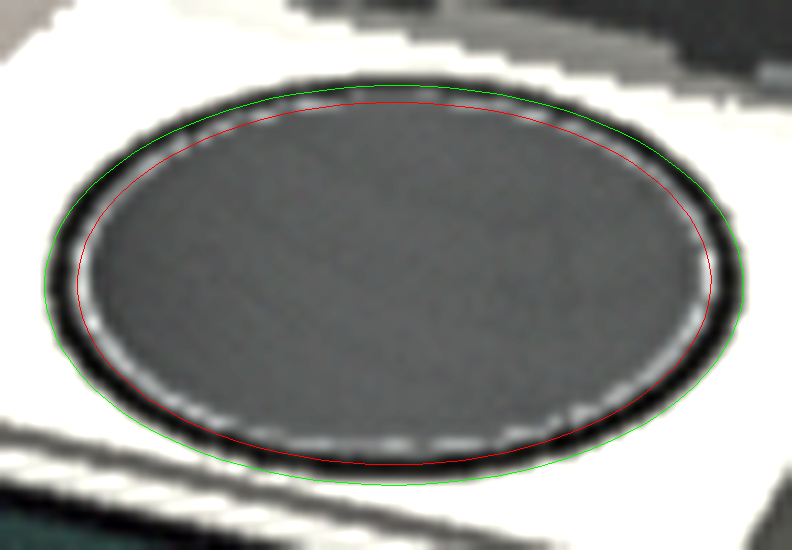

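```bash
python3 - <<'E'
from h import *
T=[.5092,.1077]
arm.move_straight([*T,.185],max_speed=.12); st()
for z in (.165,.156,.150):
    g=arm.move_straight([*T,z],max_speed=.04,guard=8); print(g); st()
    if g: break
snap("side","d1",(190,80,140,120),5)
E
```

```text
t 16.08 tcp [0.5099 0.1079 0.1859] F [ 0.2  0.6 -6.1] M [-0.12  0.1  -0.  ] gap 0.424 q [ 0.33  0.12 -0.63  1.83  0.08  1.22 -0.32]
False
t 16.73 tcp [0.5092 0.1077 0.1649] F [ 0.8 -0.7 -6. ] M [-0.11  0.07 -0.01] gap 0.422 q [ 0.32  0.14 -0.62  1.85  0.09  1.18 -0.33]
False
t 17.11 tcp [0.5089 0.1076 0.1556] F [ 1.   0.2 -6. ] M [-0.07  0.06  0.03] gap 0.426 q [ 0.32  0.15 -0.62  1.86  0.1   1.16 -0.34]
False
t 17.41 tcp [0.5089 0.1076 0.1496] F [-0.1  0.4 -6. ] M [-0.1   0.04  0.01] gap 0.428 q [ 0.32  0.16 -0.62  1.87  0.1   1.15 -0.34]
```

View pics/d1.png

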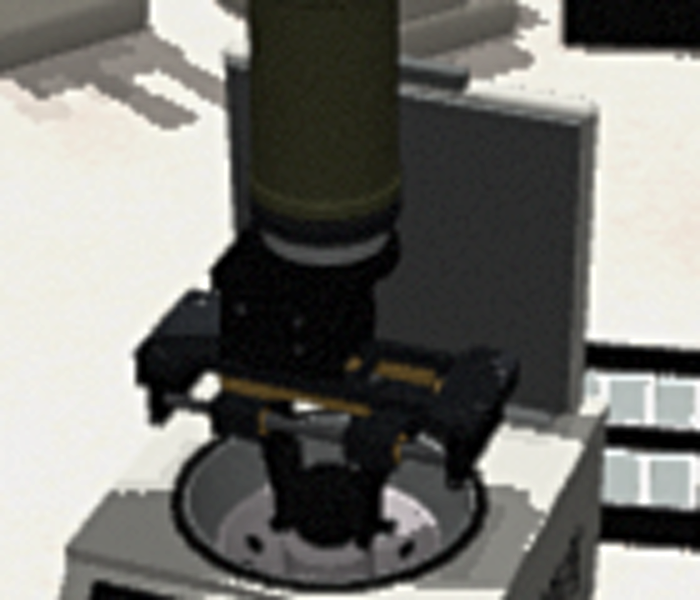

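```bash
python3 - <<'E'
from h import *
T=[.5092,.1077]
g=arm.move_straight([*T,.142],max_speed=.03,guard=8); print(g); st()
arm.dwell(.1); st()
E
```

```text
True
t 17.7 tcp [0.51   0.1078 0.1468] F [-1.8 -0.9  5.1] M [-0.17  0.25 -0.04] gap 0.426 q [ 0.32  0.16 -0.62  1.87  0.1   1.14 -0.34]
t 17.8 tcp [0.51   0.1078 0.1469] F [-0.6 -0.2  5.2] M [-0.1   0.25 -0.03] gap 0.427 q [ 0.32  0.16 -0.62  1.87  0.1   1.14 -0.34]
```

```bash
python3 - <<'E'
from h import *
T=[.5092,.1077]
q0=np.array(arm.sense()["joint_pos"])[6]
done=False
for d in (5,10,15,20,25,30,-5,-10,-15,-20,-25,-30):
    q=np.array(arm.sense()["joint_pos"]); q[6]=q0+np.radians(d)
    if d==-5: q[6]=q0; arm.set_joints(q); q[6]=q0+np.radians(d)
    arm.set_joints(q)
    p=arm.sense()["tcp_pos"]
    g=arm.move_straight([*T,p[2]-.004],max_speed=.03,guard=6)
    s=arm.sense(); print(d,g,round(s["clock"],2),np.round(s["tcp_pos"],4),np.round(s["contact_force"],1),np.round(s["torque"],2))
    if s["tcp_pos"][2]<.1435: done=True;break
    if abs(np.linalg.norm(s["contact_force"]))>40: break
    if s["clock"]>32: break
E
```

```text
5 True 18.26 [0.5102 0.1077 0.1467] [-2.1  0.2  6.2] [-0.08  0.65  0.06]
10 True 18.72 [0.5104 0.1077 0.1463] [-2.4  0.7  7.6] [-0.    0.7   0.01]
15 True 19.18 [0.5094 0.1081 0.1435] [ 0.3  2.2 -5.4] [ 0.5  -0.05  0.01]
```

```bash
python3 - <<'E'
from h import *
T=[.5092,.1079]
for z in(.139,.133,.128):
    g=arm.move_straight([*T,z],max_speed=.03,guard=9); print(g); s=st()
    if g: break
E
```

```text
False
t 19.49 tcp [0.5088 0.1082 0.138 ] F [ 1.7  3.  -7.9] M [ 0.72 -0.28  0.04] gap 0.428 q [ 0.31  0.17 -0.62  1.88  0.11  1.12 -0.09]
False
t 19.84 tcp [0.5089 0.1082 0.1324] F [ 1.3  3.1 -8.5] M [ 0.98 -0.13  0.01] gap 0.423 q [ 0.31  0.17 -0.62  1.89  0.12  1.11 -0.09]
True
t 20.05 tcp [0.5091 0.109  0.1309] F [-2.5 -0.4  5.3] M [-0.03  0.53  0.05] gap 0.427 q [ 0.31  0.18 -0.62  1.89  0.12  1.11 -0.09]
```

```bash
python3 - <<'E'
from h import *
arm.grip(0.72); s=st(); p=s["tcp_pos"]
arm.move_straight([p[0],p[1],.24],max_speed=.12); st()
arm.move_straight([p[0],p[1],.45],max_speed=.25); st()
arm.grip(0.0)
arm.goto([.509,.31,.45],down(0)); st()
snap("side","e1",(170,50,160,150),5);snap("top","e2",(150,140,200,160),4)
E
```

```text
t 20.8 tcp [0.5073 0.1101 0.1286] F [ 0.  -0.3  1. ] M [-0.08  0.02  0.01] gap 0.719 q [ 0.31  0.18 -0.63  1.89  0.12  1.1  -0.09]
t 21.88 tcp [0.5068 0.1099 0.2391] F [ 0.1 -0.4 -0.6] M [-0.11  0.03 -0.02] gap 0.719 q [ 0.34  0.08 -0.63  1.76  0.05  1.32 -0.04]
t 22.87 tcp [0.507  0.1099 0.4484] F [-0.3 -0.9  0.5] M [-0.06 -0.01 -0.01] gap 0.716 q [ 0.33  0.05 -0.62  1.37  0.03  1.73 -0.02]
t 24.9 tcp [0.5097 0.3088 0.4499] F [-0.  -0.1 -0.2] M [-0.11  0.05 -0.  ] gap 0.007 q [ 0.02  0.28 -0.81  1.17  0.2   1.77 -0.73]
```

View pics/e1.png

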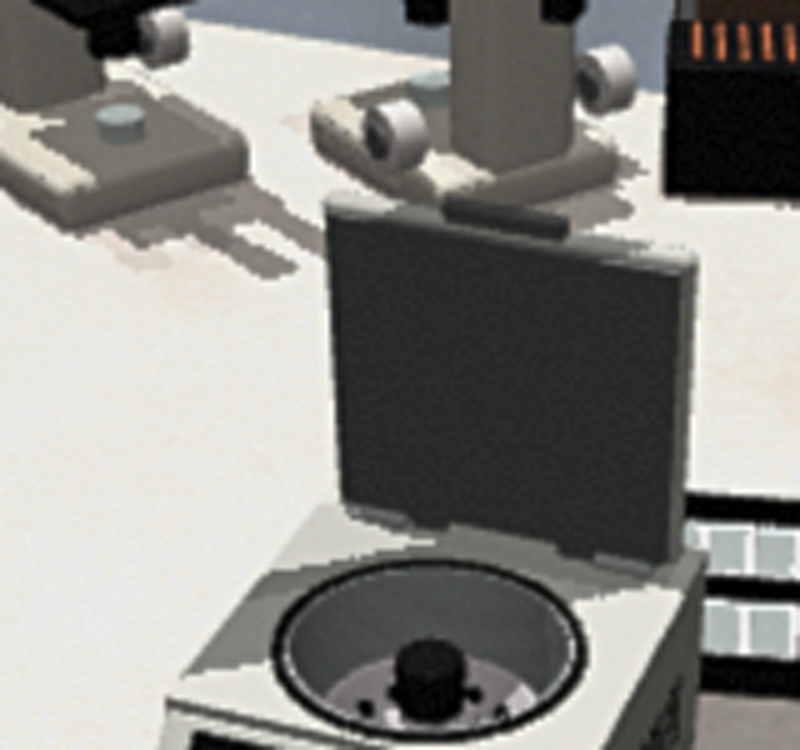

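View pics/e2.png

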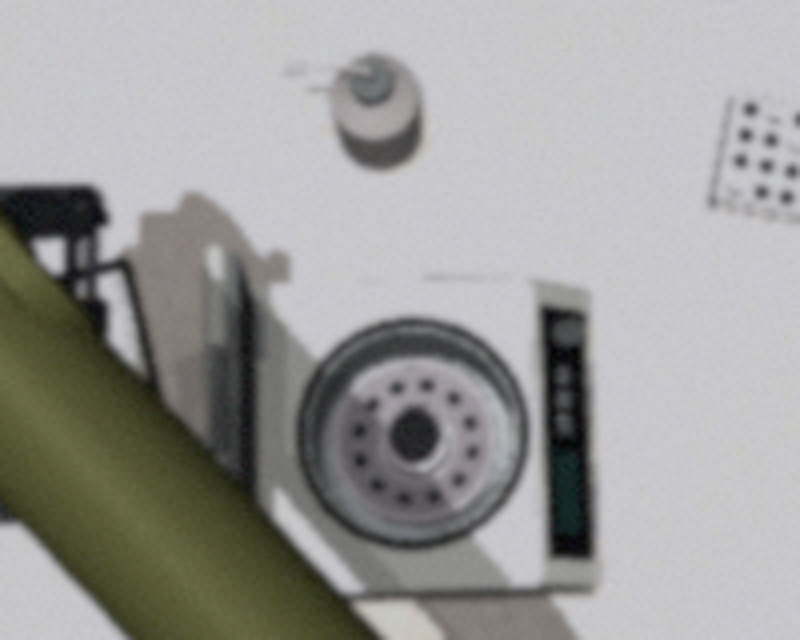

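```bash
python3 - <<'E'
from h import *
X=.509; yh=.1077+.113; zh=.152; s_=.165
arm.move_straight([X,.30,.335],max_speed=.2); st()
g=arm.move_straight([X,.245,.335],max_speed=.08,guard=3); print(g); st()
s=arm.sense(); 
cy=s["tcp_pos"][1]-.0095
def P(th): return [X, yh-s_*np.cos(th)+.022*np.sin(th)+.0095, zh+s_*np.sin(th)+.022*np.cos(th)+.019]
print(P(1.5))
for th in np.arange(1.45,.15,-.1):
    try: g=arm.move_straight(P(th),max_speed=.12,guard=30)
    except arm.IKError as e: print("ik",th); break
    s=arm.sense(); F=np.array(s["contact_force"])
    print(round(th,2),g,round(s["clock"],2),np.round(s["tcp_pos"],3),np.round(F,1))
    if g: break
snap("side","f1",(170,50,160,150),5)
E
```

```text
t 25.73 tcp [0.5096 0.2998 0.3364] F [0.1 0.  0.4] M [-0.09  0.07 -0.01] gap 0.005 q [ 0.09  0.25 -0.8   1.43  0.18  1.54 -0.71]
False
t 26.57 tcp [0.5089 0.2449 0.335 ] F [-0.9  0.2  0.2] M [-0.1   0.09 -0.02] gap 0.003 q [ 0.19  0.17 -0.78  1.49  0.12  1.52 -0.59]
[0.509, np.float64(0.24047325143011822), np.float64(0.3371428912263585)]
1.45 False 26.82 [0.509 0.232 0.337] [ 0.2  0.4 -0.4]
1.35 False 27.12 [0.509 0.215 0.337] [ 0.3  0.8 -0. ]
1.25 False 27.41 [0.509 0.199 0.334] [ 0.3  0.1 -0.1]
1.15 False 27.7 [0.509 0.183 0.33 ] [ 0.3  0.7 -0.8]
1.05 False 27.99 [0.509 0.167 0.325] [-0.8  0.3  0.8]
0.95 False 28.28 [0.509 0.152 0.318] [-1.1  0.2  0.4]
0.85 False 28.57 [0.509 0.137 0.309] [0.2 0.6 0.2]
0.75 False 28.87 [0.509 0.124 0.299] [ 0.3 -0.6 -0.3]
0.65 False 29.16 [0.509 0.111 0.288] [0.1 0.6 0.6]
0.55 False 29.45 [0.509 0.1   0.275] [ 2.  -0.   0.9]
0.45 False 29.74 [0.509 0.091 0.262] [-0.   0.2 -0. ]
0.35 False 30.03 [0.509 0.082 0.248] [-0.1  0.6  0.7]
0.25 False 30.32 [0.509 0.076 0.233] [-0.2 -0.1 -1.2]
```

View pics/f1.png

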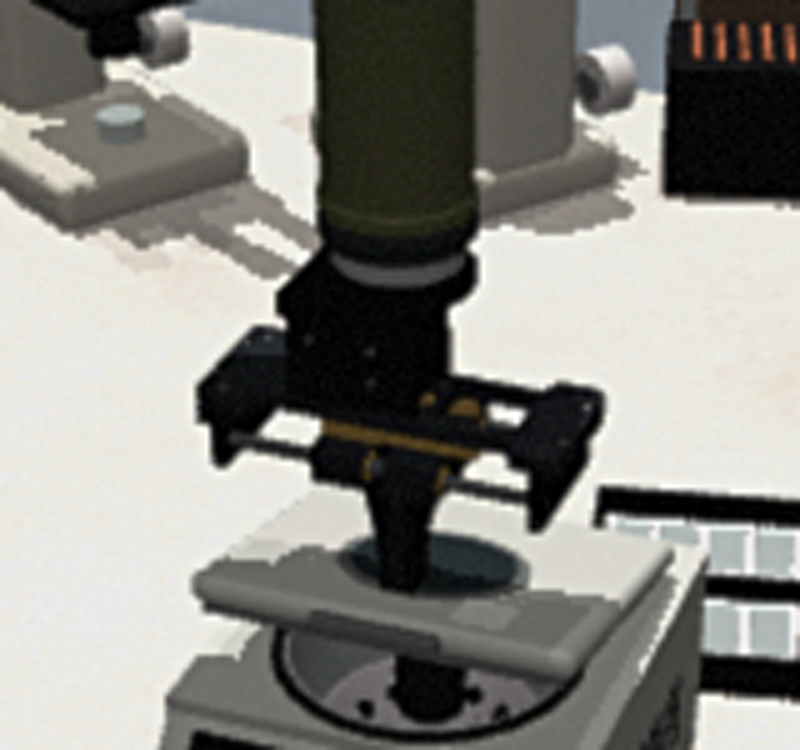

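```bash
python3 - <<'E'
from h import *
X=.509; yh=.1077+.113; zh=.152; s_=.168
def P(th): return [X, yh-s_*np.cos(th)+.022*np.sin(th)+.0095, zh+s_*np.sin(th)+.022*np.cos(th)+.019]
for th in (.15,.07,0):
    g=arm.move_straight(P(th),max_speed=.08,guard=20); s=st(); print(th,g)
    if g: break
p=P(0)
g=arm.move_straight([p[0],p[1],.185],max_speed=.03,guard=22); print(g); st()
arm.dwell(.2); st()
snap("side","f2",(170,80,160,150),5)
E
```

```text
t 30.74 tcp [0.5086 0.0668 0.2172] F [0.  0.1 0.1] M [-0.09  0.04  0.04] gap 0.003 q [ 0.43  0.08 -0.64  1.8   0.05  1.28 -0.22]
0.15 False
t 31.06 tcp [0.5085 0.0639 0.2039] F [-0.  -0.2 -0.6] M [-0.07 -0.05  0.02] gap 0.003 q [ 0.43  0.09 -0.64  1.82  0.06  1.25 -0.22]
0.07 False
t 31.31 tcp [0.51   0.0626 0.1934] F [-0.8 -0.5  4.1] M [-0.13  0.26  0.06] gap 0.002 q [ 0.43  0.1  -0.64  1.83  0.06  1.23 -0.22]
0 True
True
t 31.52 tcp [0.5101 0.0627 0.1934] F [-0.8 -0.9  5.6] M [-0.09  0.32  0.04] gap 0.005 q [ 0.43  0.1  -0.64  1.83  0.06  1.23 -0.22]
t 31.72 tcp [0.5101 0.0627 0.1934] F [-1.   1.1  5.9] M [-0.06  0.29  0.02] gap 0.004 q [ 0.43  0.1  -0.64  1.83  0.06  1.23 -0.22]
```

View pics/f2.png

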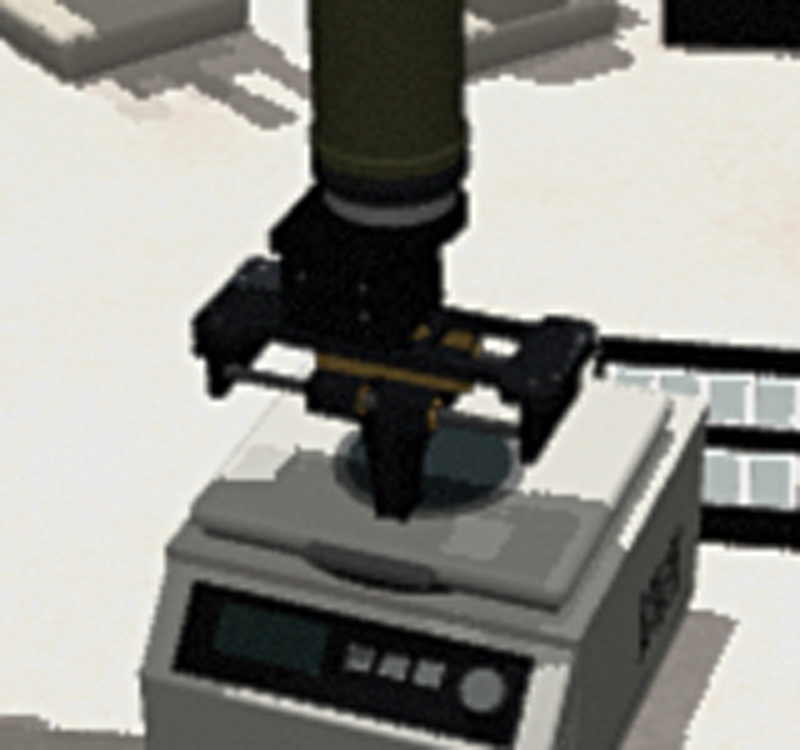

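```bash
python3 - <<'E'
from h import *
for i in range(6):
    p=arm.sense()["tcp_pos"]
    arm.move_straight([.51,.0627,.1934-.001*(i+1)],max_speed=.02); s=st()
    if s["contact_force"][2]>20: break
p=s["tcp_pos"]
arm.move_straight([p[0],p[1],.24],max_speed=.1)
arm.move_straight([p[0],p[1],.42],max_speed=.25)
arm.goto([.45,-.25,.42],down(0)); st()
snap("side","k1",(150,60,200,150),4);snap("top","k2")
E
```

```text
t 32.02 tcp [0.5101 0.0627 0.1934] F [-3.5  0.6 10. ] M [-0.18  0.87 -0.01] gap 0.004 q [ 0.43  0.1  -0.64  1.83  0.06  1.23 -0.22]
t 32.27 tcp [0.5101 0.0627 0.1933] F [-5.7 -1.3 14.3] M [-0.31  1.34 -0.08] gap 0.006 q [ 0.43  0.1  -0.64  1.83  0.06  1.23 -0.22]
t 32.52 tcp [0.5101 0.0627 0.1932] F [-7.6 -1.5 19.8] M [-0.33  1.84 -0.01] gap 0.006 q [ 0.43  0.1  -0.64  1.83  0.06  1.23 -0.22]
t 32.77 tcp [0.5102 0.0628 0.1932] F [-10.   -1.9  24.9] M [-0.42  2.4  -0.01] gap 0.005 q [ 0.43  0.1  -0.64  1.83  0.06  1.23 -0.22]
t 35.5 tcp [ 0.4508 -0.2483  0.4197] F [ 0.6 -0.1 -0.3] M [-0.09  0.03  0.05] gap 0.005 q [ 0.82  0.02 -0.38  1.45  0.01  1.67  0.45]
```

View pics/k1.png

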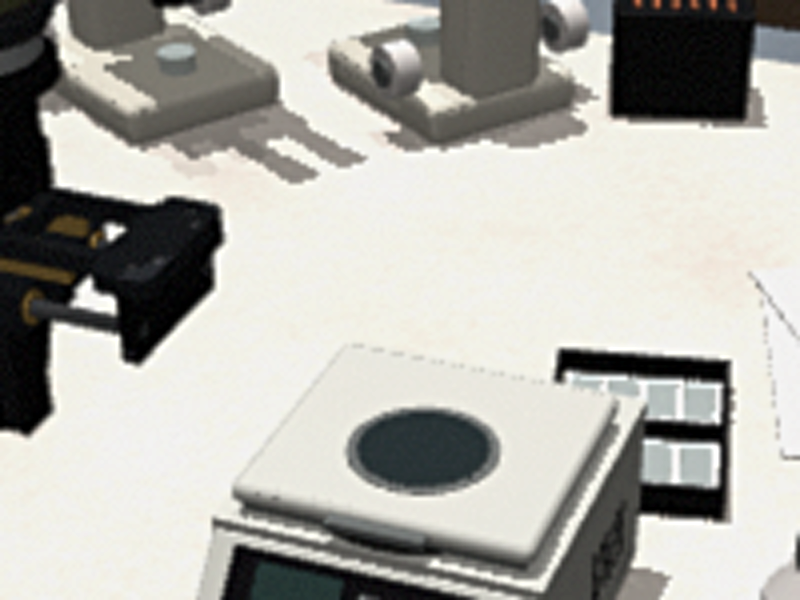

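View pics/k2.png

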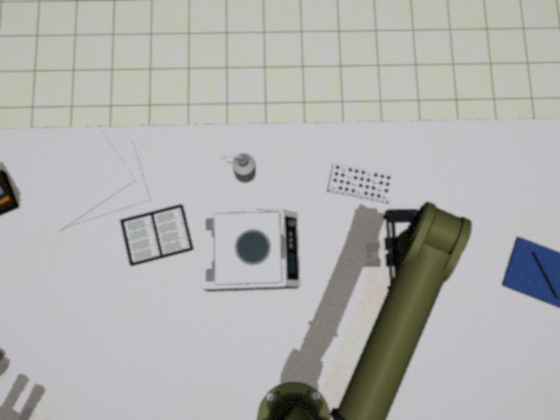

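The lid is flat on the deck, and the tray, bottle and rack sit at the same pixels as in the first picture. The arm is clear of everything.

```bash
python3 - <<'E'
from h import *
st(); arm.hand_in()
E
```

```text
t 35.6 tcp [ 0.4509 -0.2481  0.42  ] F [ 0.7 -0.8  0.1] M [-0.08  0.03 -0.04] gap 0.003 q [ 0.82  0.02 -0.38  1.45  0.01  1.67  0.45]
the job is handed in; nothing more can be done
```

The rotor is fully home on the spindle, the lid is shut, and I handed the job in at 35.6 s of the 67 s allowed.

- **Picking up:** I centred the rotor with two grips at right angles. I then carried it over the spindle and lowered it until it rested on the tooth tops, with the tool at 0.147 m as expected.
- **Meshing:** I turned the rotor in 5° steps under light pressure, and the splines meshed at about 15°. Because they meshed on the first swing, I never had to rock it back the other way. It went down, still gripped, until it stopped firmly at 0.131 m, which matches fully home to the millimetre.
- **Lid:** I let go, then pushed the lid over from behind and down. It stopped firmly with its outer face at about 0.174 m, the shut height, and did not move further under about 25 N.
- **Final checks:** The last pictures show the lid flat on the deck. By eye, the rack, bottle and tray are where they were in the first picture. The arm was clear, with no contact force beyond sensor noise.
- **Disagreement:** The two cameras disagreed by about 3 mm in x at the start. I trusted the side view because it matched the held rotor, and the rotor then went over the spindle without touching it.
- **Not confirmed:** The wrist force read nearly zero while the lid was swinging down, so the pictures, not the force, are the evidence that the finger was pushing it.

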